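# Lock the fence to the bench rail with its quarter-turn clamp

### The arm

A 7-joint arm with a two-finger parallel gripper is mounted at the origin on the work surface; the furniture and walls round the work are solid. World frame = base frame: x ahead of the robot, y to its left, z up, the work surface at z = 0. Lengths are in m, angles in rad, forces in N, time in s.
With the tool pointing down it reaches from about 0.4 to 0.875 m from the base axis. Payload 19.3 kg.
Tool frame: the origin (TCP) lies midway between the tips of the shut fingers; the grasp point (between the pads) lies 19 mm behind it; z points along the fingers, y is the line along which they close (so a half turn about z gives the same grasp; the last joint's range is limited). The gripper opens to 85 mm and grips with 20 to 120 N. Pads are 22 mm wide; open, the fingers measure 114 mm over their backs; the gripper's body (76 mm by 85 mm) begins 54 mm behind the grasp point. The pads swing forward as they close: fully open they stand 13 mm farther back than shut.
Start: joints at [-1.414, 0.521, -0.036, 1.599, 0.021, 1.021, -0.113], TCP at [0.141, 0.609, 0.231] pointing down, gripper open.
Joint ranges: [-2.91, 2.91], [-0.3, 2.13], [-1.5, 1.42], [0.17, 2.43], [-1.26, 4.41], [0.16, 1.93], [-2.52, 2.52]. Speed limits (rad/s): [1.89, 1.89, 2.39, 2.39, 3.01, 3.01, 3.01].

### API

Orientations are given as [roll, pitch, yaw] about the fixed x, y, z axes, in that order (R = Rz(yaw) Ry(pitch) Rx(roll)).
In Python, from workcell import * gives the robot as it stands. The module is installed in compiled form; this text tells all that it offers.
- The arm moves only by the tool play_rows, never from a script. Its argument "deltas" is a list of rows, each a list of 7 numbers: the shift along the tool's x, y, z in units of 500 mm (1.0 is 500 mm), then the turn, a rotation vector about the tool's x, y, z in units of 120 degrees (1.0 is 120 degrees), then the closure, from 0 (fully open) to 1 (shut). A call has 1 to 10 rows; each row is the pose to reach, as a shift and turn from the pose commanded when the call began, along the tool's axes at that moment; what a row does not reach only later rows make up. A row lasts 1/10 s, in which the tool goes at most 50 mm and 8.59 degrees, less where a joint would pass 70% of its speed; a pose out of reach is approached as far as the arm can. A call with a number of a shift or a turn outside -1 to 1 is refused whole. A call with a gripper value outside its range is refused whole. The fingers move at their own pace and stop on an object; "newtons" is the grip in N (left out, the last holds). Time passes only in rows, so rows that repeat a pose let the fingers close. It gives the time, the measured TCP pose, the force, the opening and the grip force at its end, in the units of the state.
- observe(): the state, without advancing time (a new reading comes with each control period).
- grab_frame(name): name is "scene" or "top"; returns the picture (400x640x3 uint8, red, green, blue); there is no depth.
- get_calibration(name): a dict with "fovy" (degrees; the focal length in pixels is half the picture's height over the tangent of half this angle, whatever the lens; pixels are square), "cx", "cy" (the principal point, pixels), "k1" (the pictures are not rectified: a ray, as slopes to the right and down, at radius r is drawn at 1 + k1 r^2 times it, then the intrinsics apply), "xyz" and "rotation" of the camera in the world. Camera axes: x right, y down, z forward; pixel columns grow to the right and rows downward; lengths in m; the calibration is good to about 2 mm. A picture is of the moment at which its call begins. get_calibration takes no time and is no camera call.
- job_done(): hands the job in; it is judged then, once.
The state is a dict: "clock": time; "qpos": joint angles; "qd": joint speeds; "joint_efforts": joint torques, N m; "position": TCP position; "tool_rot": TCP orientation; "force": force on the tool from outside, world axes, zero at the start; "moment": the same for the moment, N m; "grip_width": finger opening in m; "finger_force": force on a finger pad.
Only numpy, scipy, OpenCV 4.12 (cv2) and the standard library are available. Lean on these libraries where they do the work, as an engineer would, in place of code of your own. Each camera call takes 0.05 s, during which the arm holds its last target. There are 200 camera calls.

### The job

The orange-knobbed clamp stud lies on the bench: stand it up on its T-head on the bench and let go of it, since beside the fence there is only room for a hand from straight above. Take it again from above, turn it so that the T-head matches the slot in the foot of the blue fence, lower it until its washer sits on the foot, then turn the knob a quarter turn clockwise so that the T-head lies across under the rail's lips. Leave it upright and seated, and do not disturb the rubber boot and the punches round the work.

Things in the scene. Friction and masses are not known exactly. Their poses are not given: they have to be found in the camera images.
- clamp_stud: loose quarter-turn clamp stud, 62 mm tall, 0.2 kg. Origin: centre of the T-head's underside. z: from head up through the knob; x: along T-head and the white pointer line on the knob. At the start it lies on a knob flat, z axis and y axis level, axis 22 mm above the bench, T-head in the air. It stands by itself on the T-head (centre of mass about 33 mm up)
- head_mid (a point): middle of the stud's steel T-head, 4.5 mm up its z axis. The head is 40 (x) x 22 (y) x 9 mm; its lowest 2.5 mm is 1.5 mm smaller all round as a lead. Two diagonal corners (+x-y and -x+y) are cut away, so that under the rail's lips it turns only clockwise seen from above
- washer_face (a point): centre of the underside of the stud's steel washer, 22.5 mm up the stud's z axis. Washer 44 mm across, 3 mm thick (z = 22.5 to 25.5 mm); between it and the T-head a round shank 18 mm thick
- knob_mid (a point): middle of the stud's square orange knob, 44 mm up the stud's z axis. The knob spans z = 25.5 to 62 mm and is 44 x 44 mm, flats facing the stud's x and y: grip it across a pair of parallel flats
- knob_top (a point): centre of the knob's flat top, 62 mm up the stud's z axis, with the white pointer line along x
- fence_rail: fixed aluminium bench rail with a blue fence on it. Origin on the bench under the slot's centre; x along the rail, away from the robot; z up. Rail 55 mm wide, 25 mm high, 318 mm long with its end feet; lips 5 mm thick (z = 20 to 25 mm) leave a slot 26 mm wide; under them it is 43 mm wide inside, floor at z = 4 mm. The fence's upright begins at x = +54 mm, 80 mm high
- slot (a point): centre of the window in the fence's foot, at the foot's top face, z = 31 mm; axes as fence_rail's. Foot 6 mm thick, lying on the lips, 160 mm wide (y); window 44 (x) x 27 mm (y). Washer seated: stud origin at z = 8.5 mm, T-head 2.5 mm below the lips. From there the stud turns about 100 degrees clockwise to a stop, 40 the other way
- punch_thick: bystander: thick grey steel hollow punch lying down, 100 mm long, 18 mm thick; origin at the centre of its underside
- rubber_boot: bystander: short black rubber boot, a ring 63 mm across, 43 mm tall, standing; origin at the centre of its underside
- punch_thin: bystander: thin grey steel hollow punch lying down, 95 mm long, 13 mm thick; origin at the centre of its underside
There are look-alikes about, which are no part of the job. Of the things like the clamp_stud, leave any that is green or yellow; of the rest the smaller one is meant.

How it is judged:
By the outcome, as a careful person would: the job done as asked, in the order asked, and still so for the second after the job is handed in, with the robot touching nothing.
It also fails if it takes over 61 s, if anything falls off the work surface, if the arm or the gripper's body presses on something with over 40 N, if the wrist force passes 120 N, or if a joint passes its speed limit or range.

## Working session

There is one attempt and no reset: what is moved stays moved. The work goes in short steps, Python scripts to look and compute and a tool call to move; the robot and the scene stay as the last step left them, time stands still between calls to the robot, and variables do not carry over. Pictures are saved under pics/ and viewed, at most 10 in all, crops included, and the job is handed in when it is done.

Besides the shell and the picture viewer there is one more tool, called after "Emit:" by a JSON object that holds its "op" and its "data". play_rows: Moves the arm, as the interface text tells. Its arguments: {"type":"object","properties":{"deltas":{"type":"array"},"newtons":{"type":"number"}},"required":["deltas"]}

```bash
mkdir -p pics
cat > h.py <<'E'
from workcell import *
import numpy as np, cv2
from scipy.spatial.transform import Rotation as R
def save(n,f): 
    im=grab_frame(n); cv2.imwrite(f,im[:,:,::-1]); return im
def cam(n):
    c=get_calibration(n); f=200/np.tan(np.radians(c["fovy"])/2)
    K=np.array([[f,0,c["cx"]],[0,f,c["cy"]],[0,0,1.]])
    return K,np.array([c["k1"],0,0,0,0.]),np.array(c["xyz"]),np.array(c["rotation"])
def rot(M): return M if M.shape==(3,3) else R.from_euler('xyz',M).as_matrix()
def ray(n,uv):
    K,d,p,M=cam(n); s=cv2.undistortPoints(np.array(uv,float).reshape(-1,1,2),K,d).reshape(-1,2)
    D=np.c_[s,np.ones(len(s))]@rot(M).T; return p,D/np.linalg.norm(D,axis=1)[:,None]
def onz(n,uv,z):
    p,D=ray(n,uv); return p+D*((z-p[2])/D[:,2])[:,None]
def proj(n,P):
    K,d,p,M=cam(n); P=(np.array(P,float).reshape(-1,3)-p)@rot(M)
    s=P[:,:2]/P[:,2:]; r=(s**2).sum(1)[:,None]; s=s*(1+d[0]*r); return s*K[0,0]+K[:2,2]
def tri(uvs,uvt):
    a,A=ray("scene",uvs);b,B=ray("top",uvt);out=[]
    for i in range(len(A)):
        s=np.linalg.lstsq(np.c_[A[i],-B[i]],b-a,rcond=None)[0]
        P,Q=a+A[i]*s[0],b+B[i]*s[1]; out.append(np.r_[(P+Q)/2,np.linalg.norm(P-Q)])
    return np.array(out)
E
python3 - <<'E'
from h import *
for n in("scene","top"): save(n,f"pics/{n}0.png"); print(get_calibration(n))
print(observe())
E
```

```text
{'fovy': 43.346295486517896, 'cx': 321.82420004930196, 'cy': 201.15342831896544, 'k1': -0.06546394061328407, 'xyz': array([ 1.49444011, -0.19376573,  0.85999306]), 'rotation': array([-2.22263211, -0.02376062,  1.45406949])}
{'fovy': 42.65051018894636, 'cx': 329.2893217512203, 'cy': 203.06673952488262, 'k1': -0.1393566340662197, 'xyz': array([ 0.30633747, -0.06387125,  1.27385331]), 'rotation': array([-2.99727412e+00, -1.19629929e-04, -1.56359056e+00])}
{'clock': 0.1, 'qpos': array([-1.41418151,  0.52196072, -0.03631365,  1.59991951,  0.02118997,
        1.02108304, -0.11278635]), 'qd': array([ 8.24689319e-05, -1.23500506e-03,  5.97773376e-04, -3.98514445e-04,
       -1.16230312e-03,  2.98489507e-04, -1.72825598e-03]), 'joint_efforts': array([ 2.93771278e-03, -9.28488779e+01,  1.98413394e+00, -3.70534050e+01,
        1.81944855e-02,  5.40187248e-03, -6.36182494e-05]), 'position': array([0.14051981, 0.60870888, 0.23079077]), 'tool_rot': array([-3.14060878e+00,  6.57116715e-05,  2.91476277e+00]), 'force': array([-0.33097504,  0.2214311 ,  0.03105284]), 'moment': array([-0.00104117,  0.04413922, -0.01959254]), 'finger_force': 0.0, 'grip_width': 0.08525763268711212}
```

View pics/scene0.png

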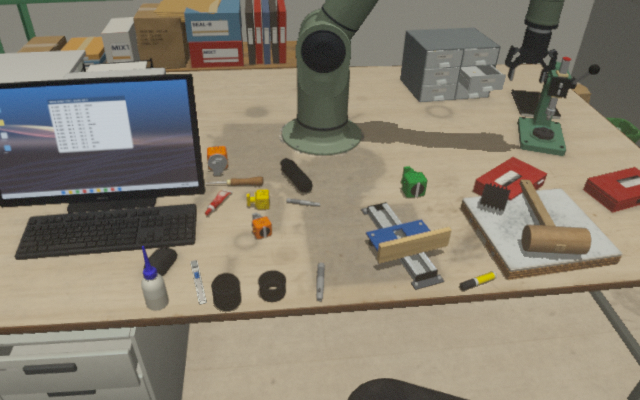

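View pics/top0.png

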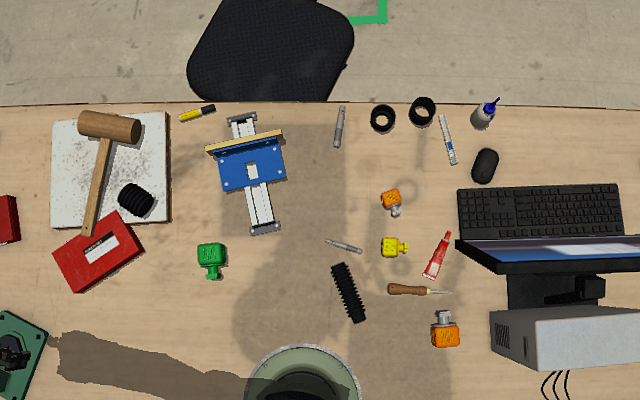

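The scene view has two orange studs at (262,226) and (217,157), which are (391,200) and (445,330) in the top view. The yellow one at (394,246) and the green one at (211,258) are excluded. The fence is at (252,170) in the top view. I'll measure both orange studs and confirm in one enlarged crop.

Run:
```python
from h import *
s=cv2.imread("pics/scene0.png");t=cv2.imread("pics/top0.png")
def c(im,u,v,w=50,h=37): return cv2.resize(im[v-h:v+h,u-w:u+w],(400,296),interpolation=cv2.INTER_CUBIC)
cv2.imwrite("pics/crops.png",np.vstack([np.hstack([c(t,391,202,30,22),c(t,252,170,60,44)]),np.hstack([c(s,262,227,30,22),c(t,445,330,30,22)])]))
for n,im in(("scene",s),("top",t)):
    hsv=cv2.cvtColor(im,cv2.COLOR_BGR2HSV)
    m=cv2.inRange(hsv,(5,170,110),(17,255,255))
    for q in cv2.findContours(m,cv2.RETR_EXTERNAL,cv2.CHAIN_APPROX_NONE)[0]:
        if cv2.contourArea(q)>60:
            r=cv2.minAreaRect(q); print(n,cv2.contourArea(q),r)
            if n=="top":
                b=onz(n,cv2.boxPoints(r),.04); print(np.round(b,3).tolist(), np.linalg.norm(np.diff(b,axis=0),axis=1))
```

```text
scene 182.5 ((261.5, 227.0), (20.0, 17.0), 90.0)
scene 115.0 ((216.15869140625, 151.09896850585938), (9.814664840698242, 19.103544235229492), 83.2901611328125)
top 431.5 ((445.5276184082031, 336.3310546875), (20.180051803588867, 26.076284408569336), 85.2363510131836)
[[0.188, -0.309, 0.04], [0.193, -0.372, 0.04], [0.145, -0.376, 0.04], [0.14, -0.313, 0.04]] [0.06319182 0.04791473 0.06305342]
top 212.5 ((390.9000244140625, 197.1999969482422), (14.23024845123291, 17.39252281188965), 71.56504821777344)
[[0.511, -0.187, 0.04], [0.525, -0.228, 0.04], [0.492, -0.239, 0.04], [0.478, -0.198, 0.04]] [0.04301117 0.03502483 0.04285363]
```

View pics/crops.png

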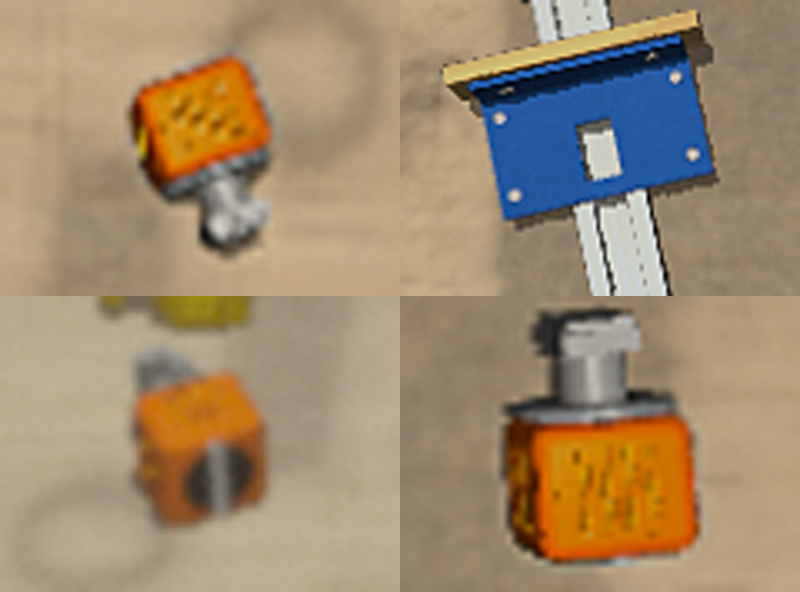

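The crop confirms it. The orange stud at top (391,200) has a knob about 43 mm across, against about 63 mm for the one at (445,330). It is the smaller and therefore the one meant. Its head points towards the robot, and the pointer line is vertical. Next I'll refine the stud pose and the fence window.

Run:
```python
from h import *
s=cv2.imread("pics/scene0.png");t=cv2.imread("pics/top0.png")
S=[(255.3,226.1),(271.4,222.4),(269.5,216.4),(252.5,221.3)];T=[(397,189),(382,194.25),(385.7,207.7),(401.2,202.5)]
X=tri(S,T);print("knob top-flat tri\n",np.round(X,4),X.mean(0).round(4))
def up(im,x0,y0,w,h,k=8): return cv2.resize(im[y0:y0+h,x0:x0+w],None,fx=k,fy=k,interpolation=cv2.INTER_CUBIC)
def back(q,x0,y0,k=8): return (np.array(q,float)+.5)/k-.5+[x0,y0]
a=up(t,370,180,45,40);m=cv2.inRange(cv2.cvtColor(a,cv2.COLOR_BGR2HSV),(5,170,150),(17,255,255))
q=max(cv2.findContours(m,0,1)[0],key=cv2.contourArea);b=onz("top",back(cv2.boxPoints(cv2.minAreaRect(q)),370,180),.044)
e=np.diff(b,axis=0);print("knob flat",b.round(4).tolist(),b.mean(0),np.linalg.norm(e,axis=1),np.degrees(np.arctan2(e[:,1],e[:,0])))
a=up(t,200,125,95,75);m=cv2.inRange(cv2.cvtColor(a,cv2.COLOR_BGR2HSV),(100,130,120),(118,255,255))
cs,hi=cv2.findContours(m,cv2.RETR_CCOMP,1)
for i,q in enumerate(cs):
    A=cv2.contourArea(q)
    if A>300:
        b=onz("top",back(cv2.boxPoints(cv2.minAreaRect(q)),200,125),.031);e=np.diff(b,axis=0)
        print("hole" if hi[0][i][3]>=0 else "outer",A,b.mean(0).round(4),np.linalg.norm(e,axis=1).round(4),np.degrees(np.arctan2(e[:,1],e[:,0])).round(2))
sc=[(192+u/3.333,126+v/3.333) for u,v in((99,118),(275,77),(115,196),(293,154))]
w=onz("top",sc,.031);print("screws",w.round(4).tolist(),w.mean(0))
c=cv2.resize(s[205:275,355:460],(800,533),interpolation=cv2.INTER_CUBIC);cv2.imwrite("pics/fs.png",c)
```

```text
knob top-flat tri
 [[ 5.211e-01 -2.279e-01  4.300e-02  1.000e-04]
 [ 5.082e-01 -1.892e-01  4.170e-02  4.000e-03]
 [ 4.761e-01 -1.958e-01  3.610e-02  9.500e-03]
 [ 4.894e-01 -2.372e-01  3.330e-02  4.000e-03]] [ 0.4987 -0.2125  0.0385  0.0044]
knob flat [[0.51, -0.1865, 0.044], [0.5254, -0.2272, 0.044], [0.4924, -0.2388, 0.044], [0.4771, -0.1983, 0.044]] [ 0.50123812 -0.21269045  0.044     ] [0.04350387 0.03504725 0.04334669] [ -69.24506225 -160.53906086  110.62208413]
outer 135651.0 [0.5764 0.1339 0.031 ] [0.1609 0.0883 0.1591] [ -76.95 -166.46  103.08]
hole 1005.5 [0.5337 0.194  0.031 ] [0.0114 0.0111 0.0114] [ -43.58 -133.94  136.39]
hole 992.5 [0.5654 0.0621 0.031 ] [0.0114 0.011  0.0114] [ -43.64 -134.72  136.32]
hole 12926.0 [0.5685 0.1323 0.031 ] [0.0295 0.047  0.0293] [ -78.07 -167.05  101.95]
hole 918.5 [0.5923 0.2079 0.031 ] [0.0106 0.0108 0.0106] [ -43.33 -134.1   136.63]
hole 879.0 [0.6236 0.0755 0.031 ] [0.0104 0.0111 0.0104] [ -43.36 -134.91  136.59]
outer 6878.5 [0.6346 0.1529 0.031 ] [0.1634 0.0064 0.1633] [ -76.75 -166.17  103.26]
screws [[0.5902, 0.2069, 0.031], [0.6222, 0.0751, 0.031], [0.5309, 0.1924, 0.031], [0.5633, 0.0602, 0.031]] [0.57664264 0.13363135 0.031     ]
```

View pics/fs.png

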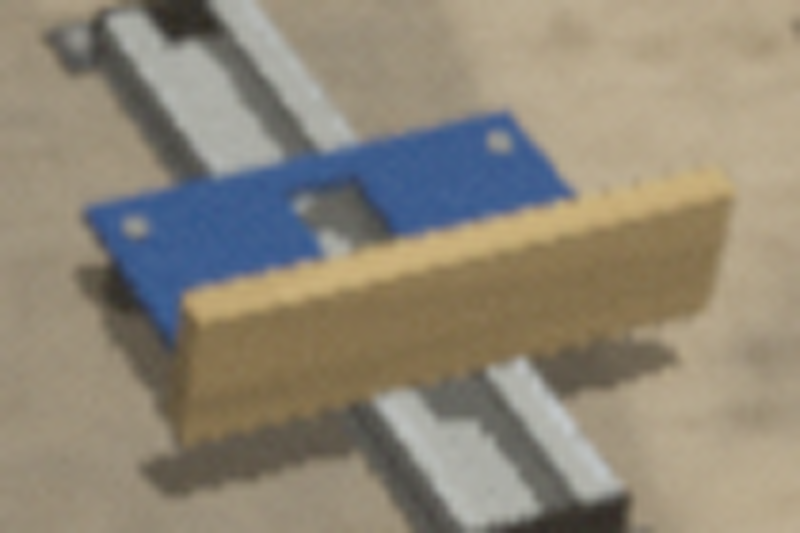

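The slot centre is at about (0.5685, 0.132) with rail yaw 13.2° (screws agree). In the scene crop the window is at about (340,215) and two foot screws are at (137,227) and (498,142). I'll triangulate those screws for height and plan the approach.

```bash
cat >> h.py <<'E'
def Rt(yaw,tilt=0): # tool down, x axis at yaw deg; tilt about tool y (deg)
    return R.from_euler('xyz',[180,0,yaw],degrees=True)*R.from_euler('y',tilt,degrees=True)
def go(P,Rn,p0=None,R0=None):
    o=observe(); p0=o["position"] if p0 is None else p0; R0=R.from_euler('xyz',o["tool_rot"]) if R0 is None else R0
    print("delta",np.r_[R0.inv().apply(np.array(P)-p0)/.5,(R0.inv()*Rn).as_rotvec(degrees=True)/120].round(4).tolist())
def st():
    o=observe(); Rm=R.from_euler('xyz',o["tool_rot"])
    print("t",round(o["clock"],2),"p",o["position"].round(4),"R",Rm.as_matrix().round(3).tolist(),"q",o["qpos"].round(2),"F",o["force"].round(1),"w",round(o["grip_width"],4),"ff",o["finger_force"]); return o,Rm
E
python3 - <<'E'
from h import *
w=[(0.5654,.0621,.031),(0.5337,.194,.031)]
T=proj("top",w); print(tri([(373.0,234.8),(420.4,223.6)],T).round(4)); print(proj("scene",w))
A=([.56,.2,.27],Rt(75)); go(*A)
B=([.51,-.20,.2],Rt(19.5,-35)); go(*B,np.array(A[0]),A[1])
E
```

```text
[[0.5658 0.0633 0.0302 0.0022]
 [0.534  0.1951 0.0305 0.002 ]]
[[372.09559403 234.51949073]
 [419.60290929 223.42789391]]
delta [-1.0013, -0.6079, -0.0778, -0.0003, 0.0004, 0.7667]
delta [-0.7986, 0.1105, 0.14, 0.1411, -0.2682, 0.4476]
```

Emit:
{"op": "play_rows", "data": {"deltas": [[-1.0, -0.61, -0.08, 0, 0, 0.767, 0], [-1.0, -0.61, -0.08, 0, 0, 0.767, 0], [-1.0, -0.61, -0.08, 0, 0, 0.767, 0], [-1.0, -0.61, -0.08, 0, 0, 0.767, 0], [-1.0, -0.61, -0.08, 0, 0, 0.767, 0], [-1.0, -0.61, -0.08, 0, 0, 0.767, 0], [-1.0, -0.61, -0.08, 0, 0, 0.767, 0], [-1.0, -0.61, -0.08, 0, 0, 0.767, 0], [-1.0, -0.61, -0.08, 0, 0, 0.767, 0], [-1.0, -0.61, -0.08, 0, 0, 0.767, 0]]}}

```text
clock: 1.1
position: [0.4981, 0.2585, 0.2655]
tool_rot: [-3.142, -0.0, 1.409]
force: [0.3, 1.1, -0.4]
grip_width: 0.0852
finger_force: 0.0
```

Run:
```python
from h import *
st(); go([.51,-.19,.2],Rt(19.5,-35))
```

```text
t 1.1 p [0.4981 0.2585 0.2655] R [[0.161, 0.987, -0.0], [0.987, -0.161, 0.0], [0.0, -0.0, -1.0]] q [-0.9   0.41  0.43  1.75 -0.2   1.02 -0.56] F [ 0.3  1.1 -0.4] w 0.0852 ff 0.0
delta [-0.8814, 0.1681, 0.131, 0.1556, -0.2631, 0.4936]
```

Emit:
{"op": "play_rows", "data": {"deltas": [[-0.88, 0.168, 0.13, 0.156, -0.263, 0.494, 0], [-0.88, 0.168, 0.13, 0.156, -0.263, 0.494, 0], [-0.88, 0.168, 0.13, 0.156, -0.263, 0.494, 0], [-0.88, 0.168, 0.13, 0.156, -0.263, 0.494, 0], [-0.88, 0.168, 0.13, 0.156, -0.263, 0.494, 0], [-0.88, 0.168, 0.13, 0.156, -0.263, 0.494, 0], [-0.88, 0.168, 0.13, 0.156, -0.263, 0.494, 0], [-0.88, 0.168, 0.13, 0.156, -0.263, 0.494, 0], [-0.88, 0.168, 0.13, 0.156, -0.263, 0.494, 0], [-0.88, 0.168, 0.13, 0.156, -0.263, 0.494, 0]]}}

```text
clock: 2.1
position: [0.5095, -0.1941, 0.1994]
tool_rot: [3.139, 0.616, 0.336]
force: [-0.6, 0.6, 0.4]
grip_width: 0.0856
finger_force: 0.0
```

Run:
```python
from h import *
st(); Rn=Rt(19.5,-35); g=np.array([.5012,-.2127,.0245]); z=Rn.apply([0,0,1]); go(g+.019*z-.09*z,Rn);go(g+.019*z,Rn)
```

```text
t 2.1 p [ 0.5095 -0.1941  0.1994] R [[0.771, 0.331, -0.544], [0.269, -0.944, -0.193], [-0.578, 0.002, -0.816]] q [-0.31  0.88  0.76  1.48 -0.17  1.46 -0.79] F [-0.6  0.6  0.4] w 0.0856 ff 0.0
delta [0.1785, 0.0288, 0.1597, 0.0001, 0.0024, -0.0019]
delta [0.1793, 0.0287, 0.3397, 0.0001, 0.0024, -0.0019]
```

Emit:
{"op": "play_rows", "data": {"deltas": [[0.179, 0.029, 0.16, 0, 0, 0, 0], [0.179, 0.029, 0.16, 0, 0, 0, 0], [0.179, 0.029, 0.16, 0, 0, 0, 0], [0.179, 0.029, 0.16, 0, 0, 0, 0], [0.179, 0.029, 0.24, 0, 0, 0, 0], [0.179, 0.029, 0.3, 0, 0, 0, 0], [0.179, 0.029, 0.34, 0, 0, 0, 0], [0.179, 0.029, 0.34, 0, 0, 0, 0], [0.179, 0.029, 0.34, 0, 0, 0, 0], [0.179, 0.029, 0.34, 0, 0, 0, 0]], "newtons": 50}}

```text
clock: 3.1
position: [0.4952, -0.2093, 0.0112]
tool_rot: [3.141, 0.609, 0.346]
force: [0.6, -0.5, -0.3]
grip_width: 0.0853
finger_force: 0.0
```

Run:
```python
from h import *
st(); t=save("top","pics/t1.png");s=save("scene","pics/s1.png")
c=cv2.resize(t[150:240,330:450],(400,300),interpolation=3);d=cv2.resize(s[180:255,210:310],(400,300),interpolation=3)
cv2.imwrite("pics/g1.png",np.hstack([c,d])[:,:,::-1])
```

```text
t 3.1 p [ 0.4952 -0.2093  0.0112] R [[0.772, 0.339, -0.538], [0.278, -0.941, -0.194], [-0.572, 0.001, -0.82]] q [-0.25  1.11  0.65  1.57 -0.27  1.15 -0.79] F [ 0.6 -0.5 -0.3] w 0.0853 ff 0.0
```

View pics/g1.png

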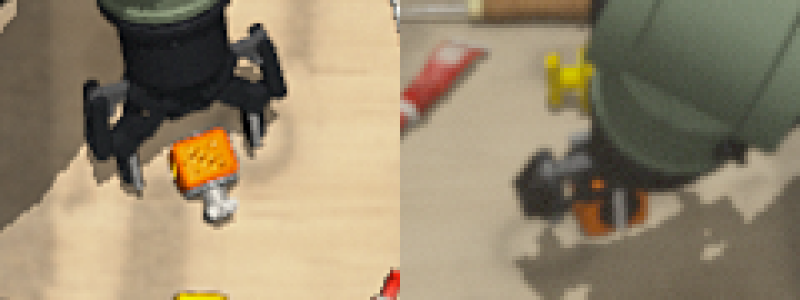

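The picture shows the fingers straddling the knob at crop (205,165), with the midpoint about 7 mm towards +y. The measured TCP agrees with that, so I'll correct and close.

Run:
```python
from h import *
st(); Rn=Rt(19.5,-35); g=np.array([.5012,-.2127,.0245]); z=Rn.apply([0,0,1]); go(g+.019*z,Rn)
```

```text
t 3.2 p [ 0.4948 -0.2093  0.0108] R [[0.771, 0.339, -0.538], [0.278, -0.941, -0.194], [-0.572, 0.0, -0.82]] q [-0.25  1.11  0.65  1.57 -0.27  1.15 -0.79] F [0.2 0.5 0.8] w 0.0857 ff 0.0
delta [-0.0078, 0.0106, 0.01, 0.0017, -0.0006, 0.0021]
```

Emit:
{"op": "play_rows", "data": {"deltas": [[-0.008, 0.01, 0.01, 0, 0, 0, 0], [-0.008, 0.01, 0.01, 0, 0, 0, 0], [-0.008, 0.01, 0.01, 0, 0, 0, 0.3], [-0.008, 0.01, 0.01, 0, 0, 0, 0.6], [-0.008, 0.01, 0.01, 0, 0, 0, 0.8], [-0.008, 0.01, 0.01, 0, 0, 0, 0.8], [-0.008, 0.01, 0.01, 0, 0, 0, 0.8], [-0.008, 0.01, 0.01, 0, 0, 0, 0.8]], "newtons": 50}}

```text
clock: 4.0
position: [0.4899, -0.2161, 0.0081]
tool_rot: [-3.141, 0.611, 0.346]
force: [1.5, 0.7, 4.5]
grip_width: 0.0434
finger_force: 51.1
```

Run:
```python
from h import *
st(); o=observe()
go(o["position"]+[0.0,.13,.12],Rt(19.5,-35))
```

```text
t 4.0 p [ 0.4899 -0.2161  0.0081] R [[0.771, 0.339, -0.54], [0.278, -0.941, -0.194], [-0.574, -0.0, -0.819]] q [-0.24  1.11  0.65  1.57 -0.27  1.14 -0.79] F [1.5 0.7 4.5] w 0.0434 ff 51.07950747013092
delta [-0.0655, -0.2447, -0.247, 0.0013, -0.0, 0.0021]
```

Emit:
{"op": "play_rows", "data": {"deltas": [[-0.05, 0, -0.07, 0, 0, 0, 0.8], [-0.09, 0, -0.13, 0, 0, 0, 0.8], [-0.138, 0, -0.197, 0, 0, 0, 0.8], [-0.138, 0, -0.197, 0, 0, 0, 0.8], [-0.066, -0.245, -0.247, 0, 0, 0, 0.8], [-0.066, -0.245, -0.247, 0, 0, 0, 0.8], [-0.066, -0.245, -0.247, 0, 0, 0, 0.8], [-0.066, -0.245, -0.247, 0, 0, 0, 0.8], [-0.066, -0.245, -0.247, 0, 0, 0, 0.8]]}}

```text
clock: 4.9
position: [0.4894, -0.0857, 0.1276]
tool_rot: [-3.141, 0.612, 0.347]
force: [-0.4, -0.9, -1.8]
grip_width: 0.0435
finger_force: 51.9
```

Run:
```python
from h import *
st()
# final: tool z tilted: tilt=+55 -> z horizontal-ish. yaw -9
Rn=Rt(-9,55); g=np.array([.51,-.08,.16]); z=Rn.apply([0,0,1]);print(z); go(g+.019*z,Rn)
```

```text
t 4.9 p [ 0.4894 -0.0857  0.1276] R [[0.77, 0.34, -0.54], [0.278, -0.941, -0.195], [-0.574, -0.0, -0.819]] q [-0.47  0.92  0.71  1.62 -0.26  1.34 -0.92] F [-0.4 -0.9 -1.8] w 0.0435 ff 51.936339139938354
[ 0.80906692 -0.12814361 -0.57357644]
delta [0.0326, 0.0183, -0.0753, -0.0464, 0.7331, 0.2625]
```

Run:
```python
from h import *
Rn=Rt(-6,55); g=np.array([.56,-.045,.17]); z=Rn.apply([0,0,1]);print(z); go(g+.019*z,Rn)
w=[onz("top",[p],.0)[0].round(3).tolist() for p in((337,147),(345,106),(327,240),(362,252),(282,133),(286,181))];print(w)
```

```text
[ 0.81466464 -0.0856247  -0.57357644]
delta [0.1182, -0.015, -0.1598, -0.0416, 0.7365, 0.2353]
[[0.637, -0.081, 0.0], [0.747, -0.102, 0.0], [0.399, -0.058, 0.0], [0.369, -0.145, 0.0], [0.673, 0.06, 0.0], [0.547, 0.047, 0.0]]
```

Emit:
{"op": "play_rows", "data": {"deltas": [[0.118, -0.015, -0.16, -0.042, 0.736, 0.235, 0.8], [0.118, -0.015, -0.16, -0.042, 0.736, 0.235, 0.8], [0.118, -0.015, -0.16, -0.042, 0.736, 0.235, 0.8], [0.118, -0.015, -0.16, -0.042, 0.736, 0.235, 0.8], [0.118, -0.015, -0.16, -0.042, 0.736, 0.235, 0.8], [0.118, -0.015, -0.16, -0.042, 0.736, 0.235, 0.8], [0.118, -0.015, -0.16, -0.042, 0.736, 0.235, 0.8], [0.118, -0.015, -0.16, -0.042, 0.736, 0.235, 0.8], [0.118, -0.015, -0.16, -0.042, 0.736, 0.235, 0.8], [0.118, -0.015, -0.16, -0.042, 0.736, 0.235, 0.8]]}}

```text
clock: 5.9
position: [0.5895, -0.0502, 0.2082]
tool_rot: [3.088, -0.559, 0.009]
force: [6.2, -7.8, 2.1]
grip_width: 0.0435
finger_force: 52.2
```

Run:
```python
from h import *
st()
Rn=Rt(-6,55); g=np.array([.56,-.045,.17]); z=Rn.apply([0,0,1]); go(g+.019*z,Rn)
```

```text
t 5.9 p [ 0.5895 -0.0502  0.2082] R [[0.848, -0.02, 0.53], [0.007, -0.999, -0.049], [0.531, 0.046, -0.846]] q [-0.56  0.38  0.63  2.21 -1.26  0.16 -0.39] F [ 6.2 -7.8  2.1] w 0.0435 ff 52.166646122932434
delta [-0.0757, -0.0111, 0.0679, -0.0122, 0.1899, 0.0446]
```

Straight outward tilting hits joint limits: q5 is at −1.26 and q6 at 0.16, because the forearm and tool are aligned. I'll fit a quick kinematic model from the recorded states to plan a wrist route round this.

```bash
cat > kin.py <<'E'
from h import *
from scipy.optimize import least_squares
def rots(q):
    e=R.from_euler; s=[e('z',-q[0]),e('y',q[1]),e('z',-q[2]),e('y',q[3]),e('z',-q[4]),e('y',q[5]),e('z',-q[6])]
    o=[R.identity()]
    for r in s:o.append(o[-1]*r)
    return o
C=R.from_euler('z',90,degrees=True)
def fk(q,L):
    o=rots(q); z=np.array([0,0,1.]); return L[0]*z+L[1]*o[2].apply(z)+L[2]*o[4].apply(z)+L[3]*o[7].apply(z),o[7]*C
E
python3 - <<'E'
from kin import *
D=[([-1.41418,.52196,-.03631,1.59992,.02119,1.02108,-.11279],[.1405,.6087,.2308],[-3.1406,0,2.91476]),
([-.9,.41,.43,1.75,-.2,1.02,-.56],[.4981,.2585,.2655],[-3.142,0,1.409]),
([-.31,.88,.76,1.48,-.17,1.46,-.79],[.5095,-.1941,.1994],[3.139,.616,.336]),
([-.24,1.11,.65,1.57,-.27,1.14,-.79],[.4899,-.2161,.0081],[-3.141,.611,.346]),
([-.56,.38,.63,2.21,-1.26,.16,-.39],[.5895,-.0502,.2082],[3.088,-.559,.009])]
for q,p,r in D: print((rots(q)[7].inv()*R.from_euler('xyz',r)).as_euler('ZYX',degrees=True).round(1))
f=lambda L:np.concatenate([fk(q,L)[0]-p for q,p,r in D])
s=least_squares(f,[.36,.48,.46,.3]);print(s.x,np.abs(s.fun).max())
E
```

```text
[90.  0.  0.]
[89.9 -0.3  0.1]
[90.   0.1 -0.1]
[90.  0.  0.]
[90.3 -0.1  0.2]
[0.40407575 0.45037475 0.48362537 0.29973206] 0.05863274334259411
```

```bash
cat >> kin.py <<'E'
def fk(q,L):
    o=rots(q); return np.array([0,0,L[0]])+o[1].apply([L[4],L[5],0])+o[3].apply([L[6],L[7],L[1]])+o[5].apply([L[8],L[9],L[2]])+o[6].apply([L[10],0,0])+o[7].apply([0,0,L[3]]),o[7]*C
E
python3 - <<'E'
from kin import *
o=observe()
D=[([-1.41418,.52196,-.03631,1.59992,.02119,1.02108,-.11279],[.14052,.60871,.23079]),
([-.9,.41,.43,1.75,-.2,1.02,-.56],[.4981,.2585,.2655]),
([-.31,.88,.76,1.48,-.17,1.46,-.79],[.5095,-.1941,.1994]),
([-.25,1.11,.65,1.57,-.27,1.15,-.79],[.4952,-.2093,.0112]),
([-.47,.92,.71,1.62,-.26,1.34,-.92],[.4894,-.0857,.1276]),
(o["qpos"],o["position"])]
f=lambda L:np.concatenate([np.concatenate([fk(q,L)[0]-p for q,p in D]),.02*L[4:]])
s=least_squares(f,[.36,.48,.46,.3]+[0]*7);print(s.x.round(4).tolist(),np.abs(s.fun[:18]).max()); print(s.fun[:18].reshape(-1,3).round(3).tolist())
E
```

```text
[0.3132, 0.5281, 0.4103, 0.3252, 0.0026, -0.0211, 0.007, -0.0373, -0.0041, -0.0024, 0.0013] 0.0022754076487371544
[[0.002, -0.0, -0.0], [-0.0, 0.002, 0.001], [0.0, -0.0, 0.001], [-0.002, 0.002, -0.001], [0.001, -0.002, 0.0], [-0.0, -0.0, 0.0]]
```

```bash
cat >> kin.py <<'E'
LK=np.array([0.3132,0.5281,0.4103,0.3252,0.0026,-0.0211,0.007,-0.0373,-0.0041,-0.0024,0.0013])
lo=np.array([-2.91,-.3,-1.5,.17,-1.26,.16,-2.52]);hi=np.array([2.91,2.13,1.42,2.43,4.41,1.93,2.52])
def ik(p,Rn,q0,w=.02):
    m=.06
    f=lambda q:np.r_[(fk(q,LK)[0]-p)*5,(Rn.inv()*fk(q,LK)[1]).as_rotvec(),w*(q-q0)*.1]
    s=least_squares(f,np.clip(q0,lo+m+.01,hi-m-.01),bounds=(lo+m,hi-m)); e=s.fun[:6]
    return s.x,np.abs(e).max(),np.minimum(s.x-lo,hi-s.x).min()
E
python3 - <<'E'
from kin import *
rng=np.random.default_rng(0)
for (x,y) in((.56,-.05),(.5,-.1),(.62,-.02)):
  for psi in(-6,-35,-60,-90,30):
    for T in(45,55):
      Rn=Rt(psi,T);best=None
      for k in range(14):
        q,e,m=ik(np.array([x,y,.05])+.019*Rn.apply([0,0,1]),Rn,rng.uniform(lo,hi)*[.3,1,.5,1,1,1,1])
        if e<.004 and (best is None or m>best[1]): best=(q,m)
      if best: print(x,y,psi,T,best[0].round(2),round(best[1],2))
E
```

```text
0.56 -0.05 -35 45 [ 0.13  0.87 -0.6   2.32  2.06  1.13  1.92] 0.11
0.56 -0.05 -35 55 [ 0.17  1.04 -0.73  2.35  2.14  1.52  1.86] 0.08
0.56 -0.05 -60 45 [-0.11  0.85 -0.4   2.13  1.57  1.07  1.86] 0.3
0.56 -0.05 -60 55 [ 0.09  1.06 -0.77  2.11  1.71  1.58  1.79] 0.32
0.56 -0.05 -90 45 [ 0.05  0.98 -0.65  1.82  1.22  1.42  1.83] 0.51
0.56 -0.05 -90 55 [-0.29  0.97 -0.22  1.8   1.07  1.29  1.86] 0.63
0.56 -0.05 30 45 [0.25 0.8  0.   2.3  3.95 0.76 1.53] 0.13
0.56 -0.05 30 55 [0.31 0.91 0.01 2.33 3.94 1.03 1.65] 0.1
0.5 -0.1 -60 45 [ 0.14  0.88 -0.64  2.29  1.71  1.24  1.75] 0.14
0.5 -0.1 -60 55 [ 0.18  1.06 -0.8   2.29  1.77  1.63  1.67] 0.14
0.5 -0.1 -90 45 [-0.01  0.88 -0.46  2.02  1.21  1.21  1.76] 0.41
0.5 -0.1 -90 55 [-0.01  0.99 -0.53  1.98  1.26  1.45  1.67] 0.45
0.5 -0.1 30 45 [ 0.74  0.82 -0.39  2.35  3.91  0.56  1.85] 0.08
0.5 -0.1 30 55 [ 1.52  1.63 -1.44  2.35  2.14  0.63 -2.11] 0.06
0.62 -0.02 -6 45 [ 0.14  0.82 -0.37  2.29  2.66  0.81  1.95] 0.14
0.62 -0.02 -6 55 [ 0.11  0.92 -0.35  2.35  2.78  1.14  1.84] 0.08
0.62 -0.02 -35 45 [-0.5   0.83  0.19  2.19  2.12  0.6   1.62] 0.24
0.62 -0.02 -35 55 [-0.08  0.94 -0.44  2.2   2.08  1.23  1.82] 0.23
0.62 -0.02 -60 45 [ 0.    0.93 -0.6   1.95  1.56  1.24  2.01] 0.48
0.62 -0.02 -60 55 [-0.08  1.   -0.56  1.95  1.63  1.4   1.9 ] 0.48
0.62 -0.02 -90 45 [-0.11  0.99 -0.45  1.64  1.1   1.35  1.98] 0.54
0.62 -0.02 -90 55 [-0.31  1.03 -0.2   1.6   1.03  1.36  1.98] 0.54
0.62 -0.02 30 45 [ 0.33  0.81 -0.23  2.17  3.83  0.55  1.6 ] 0.26
0.62 -0.02 30 55 [ 0.33  0.9  -0.15  2.22  3.85  0.86  1.66] 0.21
```

Run:
```python
from kin import *
st(); go([.52,-.05,.26],Rt(10,-25))
```

```text
t 5.9 p [ 0.5895 -0.0502  0.2082] R [[0.848, -0.02, 0.53], [0.007, -0.999, -0.049], [0.531, 0.046, -0.846]] q [-0.56  0.38  0.63  2.21 -1.26  0.16 -0.39] F [ 6.2 -7.8  2.1] w 0.0435 ff 52.166646122932434
delta [-0.0628, 0.007, -0.1614, 0.0286, -0.4719, -0.0952]
```

Emit:
{"op": "play_rows", "data": {"deltas": [[-0.063, 0.007, -0.16, 0.029, -0.472, -0.095, 0.8], [-0.063, 0.007, -0.16, 0.029, -0.472, -0.095, 0.8], [-0.063, 0.007, -0.16, 0.029, -0.472, -0.095, 0.8], [-0.063, 0.007, -0.16, 0.029, -0.472, -0.095, 0.8], [-0.063, 0.007, -0.16, 0.029, -0.472, -0.095, 0.8], [-0.063, 0.007, -0.16, 0.029, -0.472, -0.095, 0.8], [-0.063, 0.007, -0.16, 0.029, -0.472, -0.095, 0.8], [-0.063, 0.007, -0.16, 0.029, -0.472, -0.095, 0.8], [-0.063, 0.007, -0.16, 0.029, -0.472, -0.095, 0.8], [-0.063, 0.007, -0.16, 0.029, -0.472, -0.095, 0.8]]}}

```text
clock: 6.9
position: [0.5217, -0.0494, 0.2586]
tool_rot: [-3.138, 0.437, 0.173]
force: [0.1, -0.2, -2.4]
grip_width: 0.0435
finger_force: 52.2
```

```bash
cat >> kin.py <<'E'
def rows(p0,R0,poses,n=10):
    for p,r in poses[:n]: print(np.r_[R0.inv().apply(p-p0)/.5,(R0.inv()*r).as_rotvec(degrees=True)/120].round(3).tolist())
E
python3 - <<'E'
from kin import *
o,R0=st(); q0=o["qpos"]; print(fk(q0,LK)[0]-o["position"])
Rn=Rt(-75,55); z=Rn.apply([0,0,1])
qL,e,m=ik(np.array([.56,-.1,.05])+.019*z,Rn,np.array([-.2,1,-.4,1.85,1.2,1.3,1.8])); print(qL.round(2),e,m)
qF,e,m=ik(np.array([.56,-.1,.22])+.019*z,Rn,qL); print(qF.round(2),e,m)
for s in np.linspace(0,1,11):
    p,r=fk(q0+(qF-q0)*s,LK); print(round(s,1),p.round(3),r.apply([0,0,1]).round(2),r.apply([1,0,0]).round(2))
E
```

```text
t 6.9 p [ 0.5217 -0.0494  0.2586] R [[0.893, 0.17, -0.417], [0.156, -0.985, -0.069], [-0.423, -0.003, -0.906]] q [-0.61  0.81  1.01  1.54 -0.44  1.54 -0.92] F [ 0.1 -0.2 -2.4] w 0.0435 ff 52.15132534503937
[-0.00075004  0.00185734 -0.00020519]
[-0.14  0.94 -0.34  2.    1.42  1.25  1.78] 1.7658750017803936e-06 0.4254215040037619
[-0.09  0.62 -0.4   2.01  1.24  1.32  2.1 ] 1.9313379492907936e-06 0.41937467301424114
0.0 [ 0.521 -0.048  0.258] [-0.42 -0.07 -0.91] [ 0.89  0.16 -0.42]
0.1 [ 0.484 -0.072  0.241] [-0.52 -0.15 -0.84] [ 0.69  0.5  -0.52]
0.2 [ 0.455 -0.096  0.229] [-0.59 -0.25 -0.77] [ 0.37  0.77 -0.53]
0.3 [ 0.435 -0.119  0.222] [-0.62 -0.35 -0.7 ] [-0.03  0.9  -0.43]
0.4 [ 0.426 -0.14   0.217] [-0.61 -0.47 -0.64] [-0.43  0.87 -0.23]
0.5 [ 0.428 -0.157  0.214] [-0.56 -0.58 -0.59] [-0.74  0.68  0.03]
0.6 [ 0.441 -0.169  0.21 ] [-0.46 -0.68 -0.56] [-0.89  0.35  0.31]
0.7 [ 0.463 -0.172  0.207] [-0.33 -0.76 -0.55] [-0.84 -0.03  0.54]
0.8 [ 0.493 -0.166  0.204] [-0.17 -0.81 -0.56] [-0.61 -0.36  0.71]
0.9 [ 0.528 -0.147  0.205] [ 0.02 -0.82 -0.57] [-0.25 -0.55  0.8 ]
1.0 [ 0.564 -0.115  0.209] [ 0.21 -0.79 -0.57] [ 0.15 -0.55  0.82]
```

```bash
cat > path.py <<'E'
from kin import *
def plan(q0,p0,qF,pF,n):
    out=[];q=q0
    for s in np.linspace(0,1,n+1)[1:]:
        r=fk(q0+(qF-q0)*s,LK)[1]; p=p0+(pF-p0)*s+np.array([-.03,-.02,.01])*np.sin(np.pi*s)
        q,e,m=ik(p,r,q,.2); out.append((p,r,q,e,m))
    return out
E
python3 - <<'E'
from path import *
o,R0=st(); q0=o["qpos"]; p0=o["position"]
Rn=Rt(-75,55); z=Rn.apply([0,0,1]); pF=np.array([.56,-.1,.25])+.019*z
qF=np.array([-.09,.62,-.4,2.01,1.24,1.32,2.1]); qF,e,m=ik(pF,Rn,qF); print(qF.round(2),m)
P=plan(q0,p0,qF,pF,30)
a=[(P[i][1].inv()*P[i+1][1]).magnitude()*57.3 for i in range(29)]; print(max(a),sum(a))
for i in range(1,30,3): print(P[i][2].round(2),round(P[i][3],4),round(P[i][4],2))
np.save("plan.npy",np.array([np.r_[p,r.as_rotvec()] for p,r,*_ in P]))
rows(p0,R0,[(p,r) for p,r,*_ in P])
E
```

```text
t 6.9 p [ 0.5217 -0.0494  0.2586] R [[0.893, 0.17, -0.417], [0.156, -0.985, -0.069], [-0.423, -0.003, -0.906]] q [-0.61  0.81  1.01  1.54 -0.44  1.54 -0.92] F [ 0.1 -0.2 -2.4] w 0.0435 ff 52.15132534503937
[-0.09  0.57 -0.41  1.99  1.21  1.34  2.16] 0.35546655275273586
8.777102919185676 248.39016447930416
[-0.56  0.82  0.93  1.49 -0.35  1.59 -0.72] 0.0 0.34
[-0.51  0.83  0.81  1.44 -0.21  1.64 -0.4 ] 0.0 0.29
[-0.48  0.83  0.69  1.42 -0.06  1.67 -0.06] 0.0 0.26
[-0.46  0.82  0.57  1.43  0.09  1.66  0.28] 0.0 0.27
[-0.45  0.79  0.46  1.47  0.24  1.64  0.63] 0.0 0.29
[-0.44  0.76  0.35  1.53  0.39  1.59  0.96] 0.0 0.34
[-0.43  0.72  0.25  1.61  0.53  1.52  1.29] 0.0 0.41
[-0.42  0.67  0.15  1.71  0.68  1.42  1.6 ] 0.0 0.51
[-0.41  0.61  0.08  1.83  0.85  1.31  1.89] 0.0 0.6
[-0.4   0.56  0.02  1.96  1.03  1.18  2.15] 0.0 0.37
[-0.005, 0.008, 0.001, -0.006, -0.022, -0.061]
[-0.009, 0.016, 0.003, -0.011, -0.044, -0.123]
[-0.014, 0.023, 0.004, -0.015, -0.066, -0.186]
[-0.018, 0.031, 0.005, -0.016, -0.088, -0.25]
[-0.022, 0.039, 0.006, -0.017, -0.109, -0.315]
[-0.026, 0.046, 0.008, -0.016, -0.131, -0.381]
[-0.029, 0.053, 0.009, -0.014, -0.153, -0.447]
[-0.032, 0.06, 0.01, -0.011, -0.175, -0.514]
[-0.034, 0.067, 0.011, -0.007, -0.198, -0.581]
[-0.035, 0.073, 0.011, -0.002, -0.22, -0.649]
```

Margins are good along the whole path.

Emit:
{"op": "play_rows", "data": {"deltas": [[-0.005, 0.008, 0.001, -0.006, -0.022, -0.061, 0.8], [-0.009, 0.016, 0.003, -0.011, -0.044, -0.123, 0.8], [-0.014, 0.023, 0.004, -0.015, -0.066, -0.186, 0.8], [-0.018, 0.031, 0.005, -0.016, -0.088, -0.25, 0.8], [-0.022, 0.039, 0.006, -0.017, -0.109, -0.315, 0.8], [-0.026, 0.046, 0.008, -0.016, -0.131, -0.381, 0.8], [-0.029, 0.053, 0.009, -0.014, -0.153, -0.447, 0.8], [-0.032, 0.06, 0.01, -0.011, -0.175, -0.514, 0.8], [-0.034, 0.067, 0.011, -0.007, -0.198, -0.581, 0.8], [-0.035, 0.073, 0.011, -0.002, -0.22, -0.649, 0.8]]}}

```text
clock: 7.9
position: [0.5094, -0.0879, 0.2624]
tool_rot: [-2.403, 0.348, 1.761]
force: [0.3, -0.4, -0.8]
grip_width: 0.0436
finger_force: 52.3
```

```bash
cat > cont.py <<'E'
from path import *
import sys
i=int(sys.argv[1]);P=np.load("plan.npy");P=[(a[:3],R.from_rotvec(a[3:])) for a in P]
o,R0=st(); print("err",o["position"]-P[i-1][0],(R0.inv()*P[i-1][1]).magnitude()*57.3)
rows(o["position"],R0,P[i:])
E
python3 cont.py 10
```

```text
t 7.9 p [ 0.5094 -0.0879  0.2624] R [[-0.177, 0.77, -0.613], [0.923, -0.086, -0.374], [-0.341, -0.633, -0.695]] q [-0.47  0.82  0.61  1.43  0.04  1.67  0.17] F [ 0.3 -0.4 -0.8] w 0.0436 ff 52.2629177570343
err [-0.00042696  0.00067242  0.00167087] 0.45927805457778825
[-0.006, 0.004, 0.005, 0.006, -0.02, -0.066]
[-0.011, 0.005, 0.007, 0.011, -0.039, -0.135]
[-0.016, 0.007, 0.009, 0.016, -0.059, -0.205]
[-0.021, 0.009, 0.01, 0.023, -0.078, -0.274]
[-0.025, 0.012, 0.011, 0.03, -0.099, -0.344]
[-0.029, 0.016, 0.012, 0.039, -0.12, -0.413]
[-0.033, 0.02, 0.012, 0.049, -0.141, -0.483]
[-0.036, 0.025, 0.012, 0.06, -0.164, -0.551]
[-0.039, 0.031, 0.011, 0.073, -0.187, -0.619]
[-0.041, 0.037, 0.01, 0.088, -0.211, -0.687]
```

Tracks as the model predicts.

Emit:
{"op": "play_rows", "data": {"deltas": [[-0.006, 0.004, 0.005, 0.006, -0.02, -0.066, 0.8], [-0.011, 0.005, 0.007, 0.011, -0.039, -0.135, 0.8], [-0.016, 0.007, 0.009, 0.016, -0.059, -0.205, 0.8], [-0.021, 0.009, 0.01, 0.023, -0.078, -0.274, 0.8], [-0.025, 0.012, 0.011, 0.03, -0.099, -0.344, 0.8], [-0.029, 0.016, 0.012, 0.039, -0.12, -0.413, 0.8], [-0.033, 0.02, 0.012, 0.049, -0.141, -0.483, 0.8], [-0.036, 0.025, 0.012, 0.06, -0.164, -0.551, 0.8], [-0.039, 0.031, 0.011, 0.073, -0.187, -0.619, 0.8], [-0.041, 0.037, 0.01, 0.088, -0.211, -0.687, 0.8]]}}

```text
clock: 8.9
position: [0.5242, -0.1102, 0.2543]
tool_rot: [-2.286, -0.479, 3.031]
force: [1.1, -0.6, -1.3]
grip_width: 0.0433
finger_force: 52.3
```

```bash
python3 cont.py 20
```

```text
t 8.9 p [ 0.5242 -0.1102  0.2543] R [[-0.882, -0.274, -0.384], [0.098, 0.69, -0.717], [0.461, -0.67, -0.582]] q [-0.43  0.72  0.24  1.6   0.52  1.53  1.27] F [ 1.1 -0.6 -1.3] w 0.0433 ff 52.30712056159973
err [2.98771346e-04 2.52770099e-04 2.85984554e-05] 1.23831171525199
[-0.006, -0.002, 0.001, 0.019, -0.022, -0.078]
[-0.014, -0.003, 0.001, 0.038, -0.04, -0.146]
[-0.022, -0.004, 0.001, 0.06, -0.058, -0.213]
[-0.03, -0.005, 0.001, 0.083, -0.074, -0.28]
[-0.038, -0.006, 0.0, 0.11, -0.09, -0.345]
[-0.047, -0.006, -0.001, 0.138, -0.104, -0.41]
[-0.057, -0.007, -0.002, 0.17, -0.117, -0.473]
[-0.066, -0.007, -0.003, 0.204, -0.128, -0.535]
[-0.076, -0.008, -0.005, 0.242, -0.136, -0.596]
[-0.085, -0.008, -0.006, 0.282, -0.143, -0.654]
```

Emit:
{"op": "play_rows", "data": {"deltas": [[-0.006, -0.002, 0.001, 0.019, -0.022, -0.078, 0.8], [-0.014, -0.003, 0.001, 0.038, -0.04, -0.146, 0.8], [-0.022, -0.004, 0.001, 0.06, -0.058, -0.213, 0.8], [-0.03, -0.005, 0.001, 0.083, -0.074, -0.28, 0.8], [-0.038, -0.006, 0, 0.11, -0.09, -0.345, 0.8], [-0.047, -0.006, -0.001, 0.138, -0.104, -0.41, 0.8], [-0.057, -0.007, -0.002, 0.17, -0.117, -0.473, 0.8], [-0.066, -0.007, -0.003, 0.204, -0.128, -0.535, 0.8], [-0.076, -0.008, -0.005, 0.242, -0.136, -0.596, 0.8], [-0.085, -0.008, -0.006, 0.282, -0.143, -0.654, 0.8]]}}

```text
clock: 9.9
position: [0.5638, -0.115, 0.2391]
tool_rot: [-3.117, -0.961, -1.357]
force: [1.2, -1.1, -1.6]
grip_width: 0.0438
finger_force: 52.3
```

Run:
```python
from kin import *
o,R0=st()
Rn=Rt(-75,55); z=Rn.apply([0,0,1])
for h in (.15,.08,.06): go(np.array([.56,-.1,h])+.019*z,Rn)
s=save("scene","pics/s2.png");t=save("top","pics/t2.png")
cv2.imwrite("pics/a2.png",np.hstack([s[100:300,200:460],t[110:310,230:490]])[:,:,::-1])
```

```text
t 9.9 p [ 0.5638 -0.115   0.2391] R [[0.121, -0.973, 0.198], [-0.559, -0.232, -0.796], [0.82, -0.014, -0.572]] q [-0.4   0.55 -0.    1.99  1.08  1.16  2.21] F [ 1.2 -1.1 -1.6] w 0.0438 ff 52.26322889328003
delta [-0.1639, 0.0025, 0.1147, 0.007, -0.0008, -0.0132]
delta [-0.2787, 0.0045, 0.1948, 0.007, -0.0008, -0.0132]
delta [-0.3115, 0.005, 0.2177, 0.007, -0.0008, -0.0132]
```

View pics/a2.png

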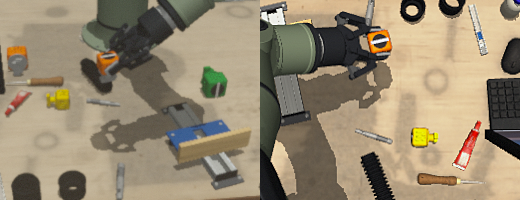

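The picture shows the stud upright in the gripper with the pointer line visible. I'll shift it to (0.53, −0.10), away from the thick punch, and lower it.

Run:
```python
from kin import *
o,R0=st()
Rn=Rt(-75,55); z=Rn.apply([0,0,1])
for h in (.13,.053): go(np.array([.53,-.1,h])+.019*z,Rn)
```

```text
t 10.0 p [ 0.5629 -0.1155  0.2392] R [[0.119, -0.973, 0.196], [-0.56, -0.229, -0.797], [0.82, -0.015, -0.572]] q [-0.4   0.55 -0.    1.99  1.08  1.16  2.21] F [-0.4  0.1 -1.4] w 0.0434 ff 52.18665361404419
delta [-0.2044, 0.0596, 0.1254, 0.0081, -0.001, -0.0144]
delta [-0.3307, 0.0619, 0.2135, 0.0081, -0.001, -0.0144]
```

Emit:
{"op": "play_rows", "data": {"deltas": [[-0.204, 0.06, 0.125, 0.008, -0.001, -0.014, 0.8], [-0.204, 0.06, 0.125, 0.008, -0.001, -0.014, 0.8], [-0.204, 0.06, 0.125, 0.008, -0.001, -0.014, 0.8], [-0.204, 0.06, 0.125, 0.008, -0.001, -0.014, 0.8], [-0.26, 0.061, 0.164, 0.008, -0.001, -0.014, 0.8], [-0.31, 0.062, 0.199, 0.008, -0.001, -0.014, 0.8], [-0.331, 0.062, 0.213, 0.008, -0.001, -0.014, 0.8], [-0.331, 0.062, 0.213, 0.008, -0.001, -0.014, 0.8], [-0.331, 0.062, 0.213, 0.008, -0.001, -0.014, 0.8], [-0.331, 0.062, 0.213, 0.008, -0.001, -0.014, 0.8]]}}

```text
clock: 11.0
position: [0.5364, -0.1137, 0.0434]
tool_rot: [-3.134, -0.961, -1.319]
force: [1.2, -0.3, -1.9]
grip_width: 0.0435
finger_force: 52.3
```

Run:
```python
from kin import *
o,R0=st()
Rn=Rt(-75,55); z=Rn.apply([0,0,1])
print(o["position"]-.019*R0.apply([0,0,1]))
for h in (.046,.042): go(np.array([.53,-.1,h])+.019*z,Rn)
```

```text
t 11.0 p [ 0.5364 -0.1137  0.0434] R [[0.143, -0.967, 0.212], [-0.555, -0.256, -0.792], [0.82, -0.005, -0.573]] q [-0.43  0.91  0.01  2.07  1.3   0.99  1.76] F [ 1.2 -0.3 -1.9] w 0.0435 ff 52.30078876018524
[ 0.53241626 -0.09861136  0.05423111]
delta [-0.0127, 0.0055, 0.0106, -0.0, -0.0005, -0.0026]
delta [-0.0192, 0.0055, 0.0152, -0.0, -0.0005, -0.0026]
```

Emit:
{"op": "play_rows", "data": {"deltas": [[-0.005, 0, 0.0034, 0, 0, 0, 0.8], [-0.01, 0, 0.007, 0, 0, 0, 0.8], [-0.0145, 0, 0.0102, 0, 0, 0, 0.8], [-0.0145, 0, 0.0102, 0, 0, 0, 0.8], [-0.0164, 0, 0.0115, 0, 0, 0, 0.8], [-0.0164, 0, 0.0115, 0, 0, 0, 0.8]]}}

```text
clock: 11.6
position: [0.5358, -0.1137, 0.0317]
tool_rot: [-3.138, -0.961, -1.314]
force: [0.0, -0.2, -2.1]
grip_width: 0.0438
finger_force: 52.5
```

Emit:
{"op": "play_rows", "data": {"deltas": [[-0.0016, 0, 0.0011, 0, 0, 0, 0.8], [-0.0033, 0, 0.0023, 0, 0, 0, 0.8], [-0.0033, 0, 0.0023, 0, 0, 0, 0.8]]}}

```text
clock: 11.9
position: [0.536, -0.1139, 0.0315]
tool_rot: [-3.136, -0.964, -1.316]
force: [-9.8, 11.0, 29.8]
grip_width: 0.0432
finger_force: 55.8
```

Emit:
{"op": "play_rows", "data": {"deltas": [[0.0026, 0, -0.0018, 0, 0, 0, 0.8], [0.0026, 0, -0.0018, 0, 0, 0, 0.8], [0.0026, 0, -0.0018, 0, 0, 0, 0.4], [0.0026, 0, -0.0018, 0, 0, 0, 0.2], [0.0026, 0, -0.0018, 0, 0, 0, 0.2], [0.0026, 0, -0.0018, 0, 0, 0, 0.2]]}}

```text
clock: 12.5
position: [0.5358, -0.1137, 0.0312]
tool_rot: [-3.138, -0.961, -1.314]
force: [-0.1, 0.7, 0.2]
grip_width: 0.0681
finger_force: 0.0
```

Run:
```python
from kin import *
o,R0=st()
s=save("scene","pics/s3.png");t=save("top","pics/t3.png")
c=cv2.resize(s[150:250,230:380],(400,267),interpolation=3);d=cv2.resize(t[135:235,290:440],(400,267),interpolation=3)
cv2.imwrite("pics/a3.png",np.hstack([c,d])[:,:,::-1])
```

```text
t 12.5 p [ 0.5358 -0.1137  0.0312] R [[0.145, -0.967, 0.211], [-0.554, -0.256, -0.792], [0.82, -0.002, -0.573]] q [-0.43  0.93  0.01  2.07  1.31  0.98  1.74] F [-0.1  0.7  0.2] w 0.0681 ff 0.0
```

View pics/a3.png

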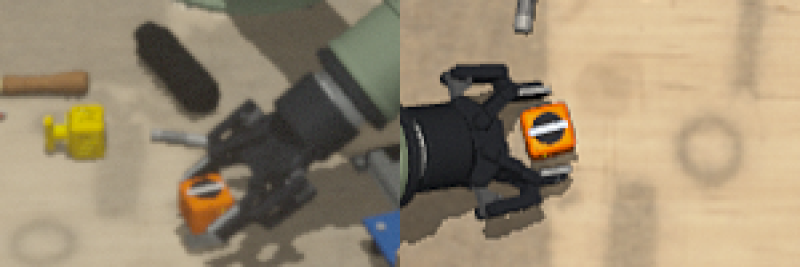

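The stud stands free, and the top crop shows its line at (548,125). I'll retreat along the tool axis.

Emit:
{"op": "play_rows", "data": {"deltas": [[0, 0, -0.05, 0, 0, 0, 0.2], [0, 0, -0.12, 0, 0, 0, 0.2], [0, 0, -0.2, 0, 0, 0, 0.2], [0.05, 0, -0.28, 0, 0, 0, 0.1], [0.12, 0, -0.3, 0, 0, 0, 0], [0.18, 0, -0.3, 0, 0, 0, 0], [0.18, 0, -0.3, 0, 0, 0, 0], [0.18, 0, -0.3, 0, 0, 0, 0]]}}

```text
clock: 13.4
position: [0.5171, -0.0448, 0.1911]
tool_rot: [-3.136, -0.96, -1.317]
force: [0.5, 0.5, -0.2]
grip_width: 0.0852
finger_force: 0.0
```

Run:
```python
from path import *
o,R0=st(); q0=o["qpos"]; p0=o["position"]
pF=np.array([.531,-.099,.21]); Rn=Rt(195,0)
qF,e,m=ik(pF,Rn,np.array([-.2,.5,.2,1.7,.2,1.0,1.9])); print(qF.round(2),e,m)
P=plan(q0,p0,qF,pF,20)
a=[(P[i][1].inv()*P[i+1][1]).magnitude()*57.3 for i in range(19)]; print(max(a),sum(a))
for i in range(1,20,4): print(P[i][0].round(3),P[i][2].round(2),round(P[i][3],4),round(P[i][4],2))
np.save("plan.npy",np.array([np.r_[p,r.as_rotvec()] for p,r,*_ in P]))
rows(p0,R0,[(p,r) for p,r,*_ in P])
t=save("top","pics/t4.png");s=save("scene","pics/s4.png")
```

```text
t 13.4 p [ 0.5171 -0.0448  0.1911] R [[0.144, -0.967, 0.211], [-0.555, -0.256, -0.792], [0.819, -0.003, -0.573]] q [-0.51  0.61 -0.07  2.06  1.04  1.19  2.04] F [ 0.5  0.5 -0.2] w 0.0852 ff 0.0
[-0.03  0.41  0.14  1.86 -0.07  0.87  1.97] 2.005388296136922e-06 0.5457485048699673
5.181688208132319 97.81639507770734
[ 0.509 -0.056  0.196] [-0.45  0.58 -0.06  2.02  0.93  1.18  2.06] 0.0 0.41
[ 0.497 -0.077  0.205] [-0.32  0.53 -0.05  1.93  0.7   1.18  2.08] 0.0 0.44
[ 0.494 -0.092  0.211] [-0.19  0.49 -0.03  1.86  0.5   1.15  2.06] 0.0 0.46
[ 0.503 -0.099  0.212] [-0.07  0.46 -0.02  1.82  0.3   1.08  2.01] 0.0 0.51
[ 0.52  -0.1    0.211] [ 0.03  0.43 -0.01  1.83  0.1   0.96  1.94] 0.0 0.58
[0.009, 0.011, 0.005, -0.026, -0.018, 0.029]
[0.019, 0.021, 0.009, -0.05, -0.036, 0.058]
[0.028, 0.031, 0.014, -0.074, -0.054, 0.088]
[0.037, 0.04, 0.018, -0.098, -0.072, 0.119]
[0.045, 0.048, 0.023, -0.12, -0.09, 0.15]
[0.053, 0.055, 0.027, -0.142, -0.108, 0.182]
[0.06, 0.061, 0.031, -0.163, -0.127, 0.215]
[0.066, 0.065, 0.035, -0.183, -0.145, 0.248]
[0.072, 0.068, 0.039, -0.203, -0.163, 0.281]
[0.077, 0.069, 0.043, -0.221, -0.181, 0.316]
```

Emit:
{"op": "play_rows", "data": {"deltas": [[0.019, 0.021, 0.009, -0.05, -0.036, 0.058, 0], [0.028, 0.031, 0.014, -0.074, -0.054, 0.088, 0], [0.037, 0.04, 0.018, -0.098, -0.072, 0.119, 0], [0.045, 0.048, 0.023, -0.12, -0.09, 0.15, 0], [0.053, 0.055, 0.027, -0.142, -0.108, 0.182, 0], [0.06, 0.061, 0.031, -0.163, -0.127, 0.215, 0], [0.066, 0.065, 0.035, -0.183, -0.145, 0.248, 0], [0.072, 0.068, 0.039, -0.203, -0.163, 0.281, 0], [0.077, 0.069, 0.043, -0.221, -0.181, 0.316, 0]]}}

```text
clock: 14.4
position: [0.4938, -0.0916, 0.2091]
tool_rot: [-3.018, -0.509, -2.171]
force: [-0.3, 0.4, -0.7]
grip_width: 0.0849
finger_force: 0.0
```

```bash
python3 cont.py 10
```

```text
t 14.4 p [ 0.4938 -0.0916  0.2091] R [[-0.493, -0.853, -0.172], [-0.721, 0.511, -0.468], [0.487, -0.107, -0.867]] q [-0.2   0.49 -0.03  1.85  0.49  1.15  2.06] F [-0.3  0.4 -0.7] w 0.0849 ff 0.0
err [-0.00022525  0.00034501 -0.00145085] 0.137697891787494
[0.005, -0.006, -0.002, -0.017, -0.02, 0.033]
[0.007, -0.011, -0.002, -0.034, -0.041, 0.067]
[0.007, -0.017, -0.002, -0.05, -0.061, 0.101]
[0.005, -0.023, -0.002, -0.065, -0.082, 0.135]
[0.002, -0.03, -0.002, -0.08, -0.103, 0.17]
[-0.002, -0.038, -0.003, -0.094, -0.125, 0.205]
[-0.007, -0.046, -0.004, -0.107, -0.146, 0.24]
[-0.012, -0.054, -0.005, -0.119, -0.168, 0.275]
[-0.019, -0.063, -0.006, -0.131, -0.19, 0.31]
[-0.025, -0.071, -0.007, -0.141, -0.212, 0.345]
```

Emit:
{"op": "play_rows", "data": {"deltas": [[0.007, -0.011, -0.002, -0.034, -0.041, 0.067, 0], [0.007, -0.017, -0.002, -0.05, -0.061, 0.101, 0], [0.005, -0.023, -0.002, -0.065, -0.082, 0.135, 0], [0.002, -0.03, -0.002, -0.08, -0.103, 0.17, 0], [-0.002, -0.038, -0.003, -0.094, -0.125, 0.205, 0], [-0.007, -0.046, -0.004, -0.107, -0.146, 0.24, 0], [-0.012, -0.054, -0.005, -0.119, -0.168, 0.275, 0], [-0.019, -0.063, -0.006, -0.131, -0.19, 0.31, 0], [-0.025, -0.071, -0.007, -0.141, -0.212, 0.345, 0], [-0.025, -0.071, -0.007, -0.141, -0.212, 0.345, 0]]}}

```text
clock: 15.4
position: [0.5304, -0.1, 0.2099]
tool_rot: [-3.14, -0.001, -2.879]
force: [0.1, -0.7, -0.1]
grip_width: 0.0849
finger_force: 0.0
```

Run:
```python
from kin import *
t=cv2.imread("pics/t4.png")
def up(im,x0,y0,w,h,k=8): return cv2.resize(im[y0:y0+h,x0:x0+w],None,fx=k,fy=k,interpolation=cv2.INTER_CUBIC)
c=proj("top",[.532,-.099,.062])[0].astype(int)-[20,20];print(c)
a=up(t,*c,40,40);hsv=cv2.cvtColor(a,cv2.COLOR_BGR2HSV)
m=cv2.inRange(hsv,(5,170,150),(17,255,255))
q=max(cv2.findContours(m,0,1)[0],key=cv2.contourArea);b=onz("top",(cv2.boxPoints(cv2.minAreaRect(cv2.convexHull(q)))+.5)/8-.5+c,.062)
e=np.diff(b,axis=0);print(b.mean(0).round(4),np.linalg.norm(e,axis=1).round(4),np.degrees(np.arctan2(e[:,1],e[:,0])).round(1))
o,R0=st()
for h in(.075,.04): go([.5318,-.0987,h],Rt(194.7))
```

```text
[324 162]
[ 0.5317 -0.1003  0.062 ] [0.0438 0.0436 0.0435] [ -74.6 -165.5  105.3]
t 15.4 p [ 0.5304 -0.1     0.2099] R [[-0.966, -0.259, -0.001], [-0.259, 0.966, -0.002], [0.001, -0.002, -1.0]] q [ 0.08  0.41 -0.    1.85  0.    0.88  1.9 ] F [ 0.1 -0.7 -0.1] w 0.0849 ff 0.0
delta [-0.0036, 0.0021, 0.2698, -0.0007, -0.0006, 0.0027]
delta [-0.0037, 0.0022, 0.3398, -0.0007, -0.0006, 0.0027]
```

Emit:
{"op": "play_rows", "data": {"deltas": [[-0.0036, 0.002, 0.1, 0, 0, 0.0027, 0], [-0.0036, 0.002, 0.2, 0, 0, 0.0027, 0], [-0.0036, 0.002, 0.27, 0, 0, 0.0027, 0], [-0.0036, 0.002, 0.32, 0, 0, 0.0027, 0], [-0.0036, 0.002, 0.358, 0, 0, 0.0027, 0], [-0.0036, 0.002, 0.358, 0, 0, 0.0027, 0], [-0.0036, 0.002, 0.358, 0, 0, 0.0027, 0.3], [-0.0036, 0.002, 0.358, 0, 0, 0.0027, 0.6], [-0.0036, 0.002, 0.358, 0, 0, 0.0027, 0.8], [-0.0036, 0.002, 0.358, 0, 0, 0.0027, 0.8]], "newtons": 50}}

```text
clock: 16.4
position: [0.5332, -0.0983, 0.0331]
tool_rot: [-3.139, 0.001, -2.882]
force: [-1.9, 0.2, 7.6]
grip_width: 0.0433
finger_force: 49.7
```

Emit:
{"op": "play_rows", "data": {"deltas": [[0, 0, 0, 0, 0, 0, 0.8], [0, 0, 0, 0, 0, 0, 0.8]]}}

```text
clock: 16.6
position: [0.5332, -0.0983, 0.0331]
tool_rot: [-3.139, 0.001, -2.882]
force: [-0.8, 0.1, 7.1]
grip_width: 0.043
finger_force: 49.7
```

Run:
```python
from kin import *
o,R0=st(); go(o["position"]+[0,0,.1],Rt(194.7));
```

```text
t 16.6 p [ 0.5332 -0.0983  0.0331] R [[-0.966, -0.257, 0.002], [-0.257, 0.966, -0.002], [-0.001, -0.003, -1.0]] q [ 0.08  0.69 -0.01  1.95  0.02  0.5   1.89] F [-0.8  0.1  7.1] w 0.043 ff 49.73470866680145
delta [-0.0003, -0.0006, -0.2, -0.0014, 0.0007, 0.0015]
```

Run:
```python
from kin import *
o,R0=st(); Rn=Rt(103.3); go([.5693,.1315,.15],Rn)
for s,n in((ik(np.array([.5693,.1315,.045]),Rn,np.array([-.1,.7,0,1.95,0,.5,.1])),'ins'),(ik(np.array([.5693,.1315,.045]),Rt(10),np.array([-.1,.7,0,1.95,0,.5,-1.5])),'turn')): print(n,s[0].round(2),s[1:])
```

```text
t 16.6 p [ 0.5332 -0.0983  0.0331] R [[-0.966, -0.257, 0.002], [-0.257, 0.966, -0.002], [-0.001, -0.003, -1.0]] q [ 0.08  0.69 -0.01  1.95  0.02  0.5   1.89] F [-0.8  0.1  7.1] w 0.043 ff 49.73470866680145
delta [-0.1882, 0.4249, -0.2348, -0.0005, 0.0017, 0.7632]
ins [-0.34  0.71  0.01  1.85 -0.02  0.59 -0.08] (np.float64(1.9438471585073563e-06), np.float64(0.42635119179710546))
turn [-0.35  0.71  0.02  1.85 -0.02  0.59 -1.71] (np.float64(2.098680240948407e-06), np.float64(0.4259746950194997))
```

Emit:
{"op": "play_rows", "data": {"deltas": [[0, 0, -0.05, 0, 0, 0, 0.8], [0, 0, -0.13, 0, 0, 0, 0.8], [0, 0, -0.2, 0, 0, 0, 0.8], [0, 0, -0.22, 0, 0, 0, 0.8], [0, 0, -0.22, 0, 0, 0, 0.8]]}}

```text
clock: 17.1
position: [0.5334, -0.0982, 0.1438]
tool_rot: [-3.138, 0.003, -2.882]
force: [-0.8, -0.8, -1.4]
grip_width: 0.0434
finger_force: 52.2
```

Run:
```python
from kin import *
o,R0=st(); Rn=Rt(103.3); go([.5693,.1315,.15],Rn)
```

```text
t 17.1 p [ 0.5334 -0.0982  0.1438] R [[-0.967, -0.257, 0.004], [-0.257, 0.967, -0.003], [-0.003, -0.004, -1.0]] q [ 0.08  0.5  -0.01  1.9   0.01  0.73  1.89] F [-0.8 -0.8 -1.4] w 0.0434 ff 52.23666608333588
delta [-0.1874, 0.4256, -0.0134, -0.0002, 0.0026, 0.7631]
```

Emit:
{"op": "play_rows", "data": {"deltas": [[-0.187, 0.426, -0.014, 0, 0.003, 0.763, 0.8], [-0.187, 0.426, -0.014, 0, 0.003, 0.763, 0.8], [-0.187, 0.426, -0.014, 0, 0.003, 0.763, 0.8], [-0.187, 0.426, -0.014, 0, 0.003, 0.763, 0.8], [-0.187, 0.426, -0.014, 0, 0.003, 0.763, 0.8], [-0.187, 0.426, -0.014, 0, 0.003, 0.763, 0.8], [-0.187, 0.426, -0.014, 0, 0.003, 0.763, 0.8], [-0.187, 0.426, -0.014, 0, 0.003, 0.763, 0.8], [-0.187, 0.426, -0.014, 0, 0.003, 0.763, 0.8], [-0.187, 0.426, -0.014, 0, 0.003, 0.763, 0.8]]}}

```text
clock: 18.1
position: [0.5676, 0.1315, 0.147]
tool_rot: [-3.136, -0.001, 1.902]
force: [-0.2, 0.8, -1.6]
grip_width: 0.0432
finger_force: 52.1
```

Run:
```python
from kin import *
o,R0=st(); Rn=Rt(103.3); go([.5693,.1315,.082],Rn)
```

```text
t 18.1 p [0.5676 0.1315 0.147 ] R [[-0.325, 0.946, -0.006], [0.946, 0.325, -0.001], [0.001, -0.006, -1.0]] q [-0.6   0.59  0.39  1.8  -0.3   0.81  0.27] F [-0.2  0.8 -1.6] w 0.0432 ff 52.116714119911194
delta [-0.0013, 0.004, 0.1299, -0.0028, -0.0002, 0.0471]
```

Emit:
{"op": "play_rows", "data": {"deltas": [[-0.0013, 0.004, 0, -0.003, 0, 0.047, 0.8], [-0.0013, 0.004, 0.05, -0.003, 0, 0.047, 0.8], [-0.0013, 0.004, 0.1, -0.003, 0, 0.047, 0.8], [-0.0013, 0.004, 0.13, -0.003, 0, 0.047, 0.8], [-0.0013, 0.004, 0.13, -0.003, 0, 0.047, 0.8], [-0.0013, 0.004, 0.13, -0.003, 0, 0.047, 0.8]]}}

```text
clock: 18.7
position: [0.5701, 0.1315, 0.0834]
tool_rot: [3.14, -0.001, 1.809]
force: [0.5, -1.0, -1.4]
grip_width: 0.0434
finger_force: 52.1
```

Run:
```python
from kin import *
o,R0=st()
s=save("scene","pics/s5.png");t=save("top","pics/t5.png")
c=cv2.resize(s[185:275,350:470],(400,300),interpolation=3);d=cv2.resize(t[125:215,190:310],(400,300),interpolation=3)
cv2.imwrite("pics/a5.png",np.hstack([c,d])[:,:,::-1])
pk=o["position"]+R0.apply([.0015,0,-.0289]);print(pk,"proj top",proj("top",pk),"scene",proj("scene",pk))
sl=np.array([.569,.1335,.031]);ps=o["position"]+R0.apply([.0015,0,0]);print("slot-stud",sl-ps,"yaw",R0.as_euler('xyz',degrees=True))
```

```text
t 18.7 p [0.5701 0.1315 0.0834] R [[-0.236, 0.972, 0.002], [0.972, 0.236, 0.001], [0.001, 0.002, -1.0]] q [-0.58  0.69  0.36  1.84 -0.37  0.68  0.24] F [ 0.5 -1.  -1.4] w 0.0434 ff 52.071492075920105
[0.56970518 0.1329515  0.11233867] proj top [[245.52908095 162.28005414]] scene [[403.96400144 208.59975255]]
slot-stud [-0.00074964  0.00050907 -0.05243873] yaw [ 1.79895914e+02 -5.51630835e-02  1.03643728e+02]
```

View pics/a5.png

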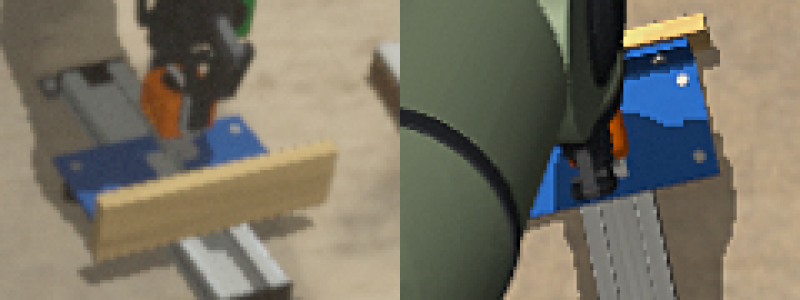

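The scene view shows the head hovering over the window at crop (175,150). The arm hides the top view, so I'll go in by force feedback.

Emit:
{"op": "play_rows", "data": {"deltas": [[0.0014, -0.0012, 0.01, 0, 0, 0.003, 0.8], [0.0014, -0.0012, 0.02, 0, 0, 0.003, 0.8], [0.0014, -0.0012, 0.03, 0, 0, 0.003, 0.8], [0.0014, -0.0012, 0.036, 0, 0, 0.003, 0.8], [0.0014, -0.0012, 0.04, 0, 0, 0.003, 0.8], [0.0014, -0.0012, 0.042, 0, 0, 0.003, 0.8], [0.0014, -0.0012, 0.042, 0, 0, 0.003, 0.8]]}}

```text
clock: 19.5
position: [0.5693, 0.1323, 0.0623]
tool_rot: [3.139, -0.001, 1.803]
force: [-0.1, -0.1, -2.1]
grip_width: 0.0434
finger_force: 52.1
```

Emit:
{"op": "play_rows", "data": {"deltas": [[0, 0, 0.003, 0, 0, 0, 0.8], [0, 0, 0.005, 0, 0, 0, 0.8], [0, 0, 0.006, 0, 0, 0, 0.8], [0, 0, 0.006, 0, 0, 0, 0.8]]}}

```text
clock: 19.9
position: [0.5693, 0.1324, 0.0594]
tool_rot: [3.139, -0.001, 1.803]
force: [1.0, -0.5, -0.9]
grip_width: 0.043
finger_force: 52.1
```

Emit:
{"op": "play_rows", "data": {"deltas": [[0, 0, 0.003, 0, 0, 0, 0.8], [0, 0, 0.006, 0, 0, 0, 0.8], [0, 0, 0.008, 0, 0, 0, 0.8], [0, 0, 0.008, 0, 0, 0, 0.8]]}}

```text
clock: 20.3
position: [0.5693, 0.1324, 0.0553]
tool_rot: [3.139, -0.001, 1.803]
force: [-0.4, -0.5, -1.3]
grip_width: 0.0432
finger_force: 52.1
```

Free inside the lips. On down towards the seat at TCP z ≈ 0.0416.

Emit:
{"op": "play_rows", "data": {"deltas": [[0, 0, 0.005, 0, 0, 0, 0.8], [0, 0, 0.01, 0, 0, 0, 0.8], [0, 0, 0.015, 0, 0, 0, 0.8], [0, 0, 0.02, 0, 0, 0, 0.8], [0, 0, 0.024, 0, 0, 0, 0.8], [0, 0, 0.024, 0, 0, 0, 0.8]]}}

```text
clock: 20.9
position: [0.5693, 0.1324, 0.0431]
tool_rot: [3.14, -0.001, 1.803]
force: [-1.2, 0.9, -2.1]
grip_width: 0.0435
finger_force: 52.1
```

Emit:
{"op": "play_rows", "data": {"deltas": [[0, 0, 0.0015, 0, 0, 0, 0.8], [0, 0, 0.003, 0, 0, 0, 0.8], [0, 0, 0.003, 0, 0, 0, 0.8]]}}

```text
clock: 21.2
position: [0.5694, 0.1324, 0.0419]
tool_rot: [3.139, -0.001, 1.803]
force: [-0.9, -0.2, -0.6]
grip_width: 0.0433
finger_force: 52.1
```

Emit:
{"op": "play_rows", "data": {"deltas": [[0, 0, 0.001, 0, 0, 0, 0.8], [0, 0, 0.002, 0, 0, 0, 0.8], [0, 0, 0.002, 0, 0, 0, 0.8]]}}

```text
clock: 21.5
position: [0.5695, 0.1325, 0.0416]
tool_rot: [3.139, -0.002, 1.803]
force: [-4.2, -0.6, 11.4]
grip_width: 0.0433
finger_force: 53.9
```

Emit:
{"op": "play_rows", "data": {"deltas": [[0, -0.0004, 0, 0, 0, 0.06, 0.8], [0.0001, -0.0007, 0, 0, 0, 0.12, 0.8], [0.0002, -0.0011, 0, 0, 0, 0.18, 0.8], [0.0004, -0.0014, 0, 0, 0, 0.24, 0.8], [0.0006, -0.0018, 0, 0, 0, 0.3, 0.8], [0.0008, -0.002, 0, 0, 0, 0.36, 0.8], [0.0011, -0.0023, 0, 0, 0, 0.42, 0.8], [0.0014, -0.0025, 0, 0, 0, 0.48, 0.8], [0.0018, -0.0027, 0, 0, 0, 0.54, 0.8], [0.0018, -0.0027, 0, 0, 0, 0.54, 0.8]]}}

```text
clock: 22.5
position: [0.5689, 0.1331, 0.0416]
tool_rot: [3.14, -0.004, 0.667]
force: [0.9, 1.2, 10.4]
grip_width: 0.0432
finger_force: 53.8
```

Run:
```python
from kin import *
o,R0=st(); print(R0.as_euler('xyz',degrees=True),o["moment"]); c=np.array([.5691,.1339]); Rn=Rt(13.2); go(np.r_[c-Rn.apply([.0015,0,0])[:2],o["position"][2]],Rn)
```

```text
t 22.5 p [0.5689 0.1331 0.0416] R [[0.785, 0.619, 0.004], [0.619, -0.785, 0.002], [0.004, 0.001, -1.0]] q [-0.74  0.83  0.62  1.86 -0.74  0.69 -0.59] F [ 0.9  1.2 10.4] w 0.0432 ff 53.75248968601227
[179.93127536  -0.25389828  38.24170835] [-0.20676136 -0.20079608  0.00782772]
delta [-0.0015, -0.0023, -0.0, 0.0001, -0.0022, 0.2087]
```

Emit:
{"op": "play_rows", "data": {"deltas": [[0, -0.0005, 0, 0, 0, 0.05, 0.8], [-0.0003, -0.001, 0, 0, 0, 0.1, 0.8], [-0.0006, -0.0014, 0, 0, 0, 0.15, 0.8], [-0.0009, -0.0018, 0, 0, 0, 0.209, 0.8], [-0.0009, -0.0018, 0, 0, 0, 0.209, 0.8], [-0.0009, -0.0018, 0, 0, 0, 0.209, 0.8]]}}

```text
clock: 23.1
position: [0.5679, 0.1335, 0.0416]
tool_rot: [-3.141, -0.004, 0.234]
force: [1.5, -0.4, 9.6]
grip_width: 0.0434
finger_force: 53.4
```

Run:
```python
from kin import *
o,R0=st(); print(R0.as_euler('xyz',degrees=True),o["moment"])
```

```text
t 23.1 p [0.5679 0.1335 0.0416] R [[0.973, 0.232, 0.004], [0.232, -0.973, 0.002], [0.004, -0.001, -1.0]] q [-0.8   0.87  0.72  1.87 -0.85  0.74 -0.92] F [ 1.5 -0.4  9.6] w 0.0434 ff 53.4270966053009
[-179.94292877   -0.24369583   13.42873247] [-0.2026006  -0.3093904  -0.02669264]
```

Turned 90° clockwise and still seated. Opening and rising straight up.

Emit:
{"op": "play_rows", "data": {"deltas": [[0, 0, -0.001, 0, 0, 0, 0.4], [0, 0, -0.001, 0, 0, 0, 0.2], [0, 0, -0.001, 0, 0, 0, 0.1], [0, 0, -0.001, 0, 0, 0, 0.1], [0, 0, -0.03, 0, 0, 0, 0.1], [0, 0, -0.08, 0, 0, 0, 0.1], [0, 0, -0.16, 0, 0, 0, 0.1], [0, 0, -0.24, 0, 0, 0, 0.1], [0, 0, -0.32, 0, 0, 0, 0.1], [0, 0, -0.32, 0, 0, 0, 0.1]]}}

```text
clock: 24.1
position: [0.5685, 0.1328, 0.2064]
tool_rot: [-3.14, -0.009, 0.233]
force: [0.3, -0.2, -1.1]
grip_width: 0.0766
finger_force: 0.0
```

Run:
```python
from kin import *
o,R0=st(); go([.5,-.15,.25],R0)
```

```text
t 24.1 p [0.5685 0.1328 0.2064] R [[0.973, 0.231, 0.008], [0.231, -0.973, 0.004], [0.009, -0.002, -1.0]] q [-0.93  0.68  0.94  1.78 -0.64  1.02 -1.08] F [ 0.3 -0.2 -1.1] w 0.0766 ff 0.0
delta [-0.2633, 0.5184, -0.0905, 0.0, 0.0, 0.0]
```

Emit:
{"op": "play_rows", "data": {"deltas": [[-0.12, 0.25, -0.09, 0, 0, 0, 0.1], [-0.12, 0.25, -0.09, 0, 0, 0, 0.1], [-0.2, 0.4, -0.09, 0, 0, 0, 0.1], [-0.24, 0.5, -0.09, 0, 0, 0, 0.1], [-0.24, 0.5, -0.09, 0, 0, 0, 0.1], [-0.24, 0.5, -0.09, 0, 0, 0, 0.1], [-0.24, 0.5, -0.09, 0, 0, 0, 0.1], [-0.24, 0.5, -0.09, 0, 0, 0, 0.1]]}}

```text
clock: 24.9
position: [0.5075, -0.1386, 0.2459]
tool_rot: [-3.14, -0.003, 0.232]
force: [-0.0, -0.7, -0.6]
grip_width: 0.0767
finger_force: 0.0
```

Run:
```python
from h import *
st(); s=save("scene","pics/s6.png");t=save("top","pics/t6.png")
c=cv2.resize(s[185:275,350:470],(400,300),interpolation=3);d=cv2.resize(t[125:215,190:310],(400,300),interpolation=3)
cv2.imwrite("pics/a6.png",np.hstack([c,d])[:,:,::-1])
print(proj("top",[.569,.1335,.0705]),proj("scene",[.569,.1335,.0705]))
```

```text
t 24.9 p [ 0.5075 -0.1386  0.2459] R [[0.973, 0.23, 0.002], [0.23, -0.973, 0.002], [0.003, -0.002, -1.0]] q [-0.53  0.53  0.99  1.88 -0.52  1.02 -0.66] F [-0.  -0.7 -0.6] w 0.0767 ff 0.0
[[248.07997643 166.4211758 ]] [[402.03061045 221.6995867 ]]
```

View pics/a6.png

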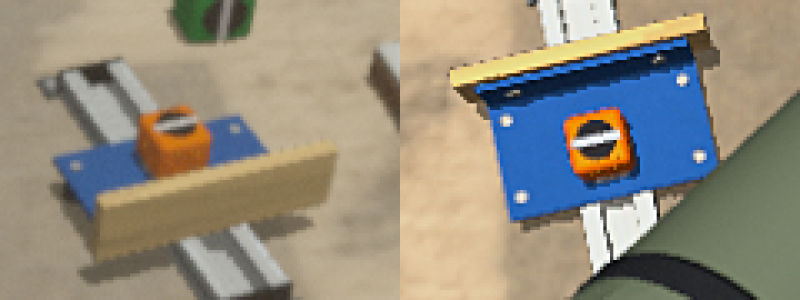

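The stud is upright and seated at the expected spot: scene (403,222), predicted (402,222). Its white line at top crop (600,145) runs across the rail, and the arm is clear. Handing in.

```bash
python3 -c "
from workcell import *
print(job_done())"
```

```text
the job is handed in; nothing more can be done
None
```

The smaller orange clamp stud was stood on its T-head and let go, taken again from above, seated in the fence slot and turned 90° clockwise; it was upright with the arm clear when I handed in at about 25 s, and the boot and punches were not touched.

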